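# Vent the hand vacuum pump, then draw it to the mark and hold

### The job

Get the hand vacuum pump ready for a leak test: first press its blue vent plunger all the way down to its stop and let it come back up, then draw the orange handle straight out against its spring until the black pointer lies on the red band of the scale, and keep it there. Finish while still holding the handle steady at the mark with the gripper (it springs back if let go), and leave the other things on the bench where they are.

Things in the scene. Friction and masses are not known exactly. Their poses are not given: they have to be found in the camera images.
- pump: Hand vacuum pump fixed to the worktop: grey base 200 x 112 mm, lying steel barrel (top at 78 mm), gauge on it (top at 129 mm), grey blocks at both ends (to 84 mm). Origin: on the worktop under the barrel's axis, at the base's mid-length. x axis: along the barrel from handle end to plunger end, so the handle draws out to -x; z up. The white scale rail lies on the -y side.
- pump_handle: Orange upright paddle handle, 16 mm thick along the pump's x, 52 mm wide. Origin: grip point in it, 96 mm above the worktop, 22 mm below its top; axes as the pump's. Rod and arm under it lie lower (top 62 mm). Slides along the pump's x only: at the start fully in, at x = -125 mm of the pump, 47 mm clear of the front block; 80 mm travel to -x. Spring: about 3 N fully in, plus 1.1 N per 10 mm drawn.
- pointer (a point): Middle of the lower edge of the black pointer: a thin fin, 2 mm by 26 mm, across the scale rail, on a thin rod fixed to the handle; it moves with the handle and passes about 6 mm above the red band. It lies 120 mm behind the handle's origin (towards the pump's +x) and 52 mm to the pump's -y side.
- red_band: Red band clipped across the white scale rail, 12 mm long along the pump's x, 25 mm wide; it stays put, at a different place each time (30 to 60 mm of handle travel from fully in). Origin: middle of the band, 38 mm above the worktop; axes as the pump's. The pointer is on the band when within 6 mm of this origin along the pump's x.
- vent_top (a point): Middle of the top of the blue vent plunger head, a round button 30 mm in diameter that stands on the rear valve block, 75 mm from the pump's origin along its +x; the top is 120 mm above the worktop when up.
- vent_plunger (a joint): Travel of the vent plunger in m: 0 up, 0.014 down at its stop. It moves straight down; it takes about 2.5 N to start it and 6 N to bring it to its stop, and it springs up by itself when let go.
- timer: White bench timer, 63 x 68 x 36 mm, loose; leave alone. Origin: centre of its underside.
- tally_counter: Round chrome hand tally counter, 54 x 73 x 25 mm, loose; leave alone. Origin: centre of its underside.
- pen_1: Black and white marker pen, 17 x 135 x 16 mm, lying along its own y axis, loose; leave alone. Origin: centre of its underside.
- dropper_2: White dropper bottle with a blue cap, 36 mm in diameter, 96 mm tall, loose; leave alone. Origin: centre of its underside.
- sample_cup_3: White sample cup with a white lid, 64 mm in diameter, 73 mm tall, loose; leave alone. Origin: centre of its underside.

How it is judged:
On the way, in this order (a step that is already met when the one before it is completed fails the run):
1. the vent plunger is pressed down to its stop (value of joint vent_plunger above 0.0115 m), for 0.1 s.
2. the vent plunger has come back up (value of joint vent_plunger below 0.003 m), for 0.1 s.
3. the handle is drawn out by the gripper until the pointer lies on the red band (x of pointer in the frame of red_band between -0.0065 and 0.0065 m and contact force between the fingers and pump_handle above 1 N), for 0.3 s.
At the end, for the whole second after the job is handed in: The gripper's fingers hold the handle (over 1 N of contact), still (under 10 mm/s), with the pointer within 6.5 mm of the middle of the red band along the scale; the vent plunger is up (within 3 mm) (all of step 3 and linear speed of pump_handle below 0.01 m/s and value of joint vent_plunger below 0.003 m); the arm keeps its last pose, push and grip.
It fails at once if timer is pushed more than 30 mm from its place (distance of timer from where it was at the start of the episode above 0.03 m).
It fails at once if tally counter is pushed more than 30 mm from its place (distance of tally_counter from where it was at the start of the episode above 0.03 m).
It fails at once if pen 1 is pushed more than 30 mm from its place (distance of pen_1 from where it was at the start of the episode above 0.03 m).
It fails at once if dropper 2 is pushed more than 30 mm from its place (distance of dropper_2 from where it was at the start of the episode above 0.03 m).
It fails at once if sample cup 3 is pushed more than 30 mm from its place (distance of sample_cup_3 from where it was at the start of the episode above 0.03 m).
It also fails if it takes over 38 s, if anything falls off the work surface, if the arm or the gripper's body presses on something with over 40 N, if the wrist force passes 120 N, or if a joint passes its speed limit or range.

### The arm

A 7-joint arm with a two-finger parallel gripper is mounted at the origin on a cart in front of the work surface, level with it; the furniture and walls round the work are solid. World frame = base frame: x ahead of the robot, y to its left, z up, the work surface at z = 0. Lengths are in m, angles in rad, forces in N, time in s.
With the tool pointing down it reaches from about 0.425 to 0.8 m from the base axis. Payload 8.3 kg.
Tool frame: the origin (TCP) lies midway between the tips of the shut fingers; the grasp point (between the pads) lies 19 mm behind it; z points along the fingers, y is the line along which they close (so a half turn about z gives the same grasp; the last joint's range is limited). The gripper opens to 85 mm and grips with 20 to 120 N. Pads are 22 mm wide; open, the fingers measure 114 mm over their backs; the gripper's body (76 mm by 85 mm) begins 54 mm behind the grasp point. The pads swing forward as they close: fully open they stand 13 mm farther back than shut.
Start: joints at [-1.369, 0.383, 0.016, 1.37, -0.006, 1.388, -0.046], TCP at [0.164, 0.603, 0.231] pointing down, gripper open.
Joint ranges: [-2.95, 2.95], [-0.25, 2.06], [-1.52, 1.56], [0.18, 2.33], [-1.44, 4.58], [0.02, 2.06], [-3.01, 3.01]. Speed limits (rad/s): [2.39, 2.39, 3.01, 3.01, 3.14, 3.14, 3.14].

### API

Orientations are given as a unit quaternion [x, y, z, w].
In Python, from plant import * gives the robot as it stands. Calls block until the motion is done:
- goto(position, orientation): joint-space move of the TCP to a pose.
- move_straight(position, orientation=None, velocity=0.15, threshold=None): straight line of the TCP; orientation=None keeps the orientation; velocity is the mean speed in m/s. With threshold (N) it stops when the force on the tool has changed by that much, and returns True; else False.
- goto_joints(angles): joint-space move.
- grip(opening, f_grip=None): finger opening in m; f_grip is the grip in N (None keeps the last); returns when the fingers have stopped.
- wait(seconds).
- inverse_kinematics(position, orientation): joint angles nearest the present ones, or None.
- get_image(name): name is "scene" or "side" or "wrist"; returns the picture (384x512x3 uint8, blue, green, red); there is no depth.
- camera_model(name): a dict with "K" (3x3 intrinsics, pixels), "R" (3x3) and "t" (3): a world point X has camera coordinates R X + t. Camera axes: x right, y down, z forward; pixel columns grow to the right and rows downward; lengths in m; the calibration is good to about 2 mm. A picture is of the moment at which its call begins: read the wrist's pose just before it. camera_model takes no time and is no camera call; for the wrist camera it gives the pose at the moment of the call.
A pose or a line that the arm cannot do raises IKError and nothing moves.
- close_job(): hands the job in; it is judged then, once.
Trained networks look in the newest picture that a camera, given by its name, has taken for a name from the list of things; names that differ only in an ending like _2 or _b are one class to them, and where a whole thing is asked for, a point or a joint stands for the part that bears it (a point fixed in the world has none). Each returns a list of dicts, best first, with "score" (0 to 1); they miss things now and then, are a little off and sometimes report something else, mostly with a low value. They report only what shows in the picture. A call takes as long as a camera call.
- boxes_of(camera, query): "uv" ([column, row] in pixels, amid what is visible of it).
Readings, each from a call of its own:
- read_t(): time.
- read_qpos(): joint angles.
- read_joint_vel(): joint speeds.
- read_tau(): joint torques, N m.
- read_tool_pos(): TCP position.
- read_tool_rot(): TCP orientation.
- read_wrist_force(): force on the tool from outside, world axes, zero at the start.
- read_ft_torque(): the same for the moment, N m.
- read_gripper_width(): finger opening in m.
- read_gripper_force(): force on a finger pad.
Only numpy, scipy, OpenCV 4.12 (cv2) and the standard library are available. Lean on these libraries where they do the work, as an engineer would, in place of code of your own. Each camera call takes 0.05 s, during which the arm holds its last target. There are 200 camera calls.

## Working session

There is one attempt and no reset: what is moved stays moved. The work goes in short steps, each a Python script; the robot and the scene stay as the last script left them, time stands still between calls to the robot, and variables do not carry over. Pictures are saved under pics/ and viewed, at most 10 in all, crops included, and the job is handed in when it is done.

```bash
mkdir -p pics && python3 - <<'E'
from plant import *
import cv2,numpy as np
for c in ["scene","side"]:
    im=get_image(c); cv2.imwrite(f"pics/{c}0.png",im)
    m=camera_model(c); print(c,np.round(m["K"],1).tolist(),np.round(-m["R"].T@m["t"],3),np.round(m["R"],3).tolist())
    for q in ["pump","pump_handle","pointer","red_band","vent_top","timer","tally_counter","pen_1","dropper_2","sample_cup_3"]:
        print(q,[(np.round(d["uv"],1).tolist(),round(d["score"],2)) for d in boxes_of(c,q)][:3])
print(read_t(),read_tool_pos(),read_tool_rot())
E
```

```text
scene [[370.1, 0.0, 251.3], [0.0, 370.1, 188.1], [0.0, 0.0, 1.0]] [-0.347 -0.378  0.851] [[0.483, -0.875, -0.007], [-0.525, -0.283, -0.803], [0.701, 0.392, -0.596]]
pump [([244.6, 215.0], 0.73)]
pump_handle [([209.1, 195.7], 0.83)]
pointer [([208.0, 200.1], 0.85)]
red_band []
vent_top [([266.5, 198.7], 0.53)]
timer [([193.7, 167.3], 0.79), ([282.8, 261.7], 0.62), ([224.0, 164.6], 0.2)]
tally_counter [([330.7, 271.2], 0.59)]
pen_1 [([281.0, 259.9], 0.7)]
dropper_2 [([208.6, 202.4], 0.69), ([253.8, 168.8], 0.68)]
sample_cup_3 []
side [[378.3, 0.0, 251.5], [0.0, 378.3, 185.1], [0.0, 0.0, 1.0]] [0.401 0.843 0.776] [[-0.986, -0.166, -0.014], [-0.1, 0.656, -0.748], [0.134, -0.736, -0.664]]
pump []
pump_handle [([280.8, 232.0], 0.67)]
pointer [([285.3, 231.9], 0.8), ([275.1, 171.9], 0.3)]
red_band []
vent_top []
timer [([169.0, 313.9], 0.87)]
tally_counter [([313.2, 149.9], 0.73), ([167.3, 260.9], 0.33)]
pen_1 [([309.9, 177.6], 0.51)]
dropper_2 [([175.5, 233.2], 0.57)]
sample_cup_3 [([168.1, 260.2], 0.95)]
1.1 [0.16353745 0.60320232 0.23128553] [ 1.32013021e-01  9.91247981e-01 -3.07037154e-05 -2.98528394e-05]
```

```bash
python3 - <<'E'
import cv2
a=cv2.imread("pics/scene0.png");b=cv2.imread("pics/side0.png")
cv2.imwrite("pics/a.png",cv2.resize(a[120:300,140:380],(800,600),interpolation=cv2.INTER_CUBIC))
cv2.imwrite("pics/b.png",cv2.resize(b[110:290,140:380],(800,600),interpolation=cv2.INTER_CUBIC))
E
```

```text
(no output)
```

View pics/a.png

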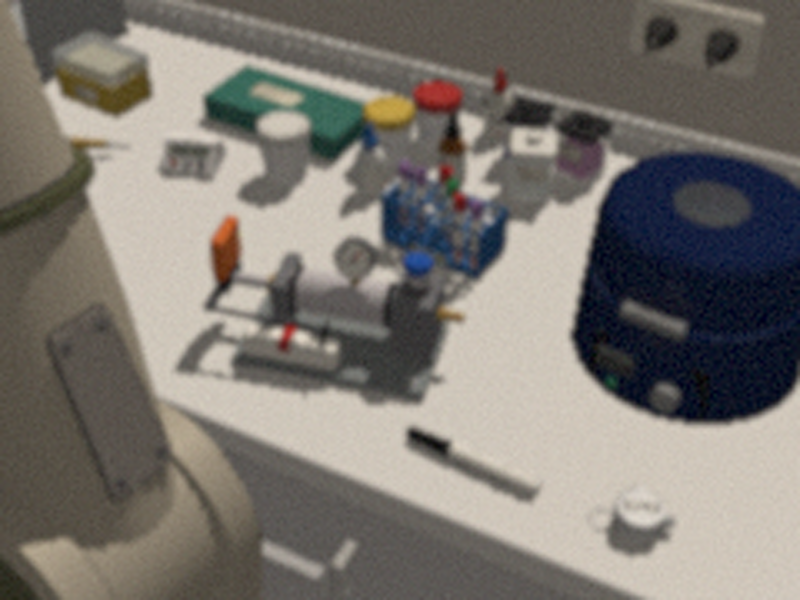

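View pics/b.png

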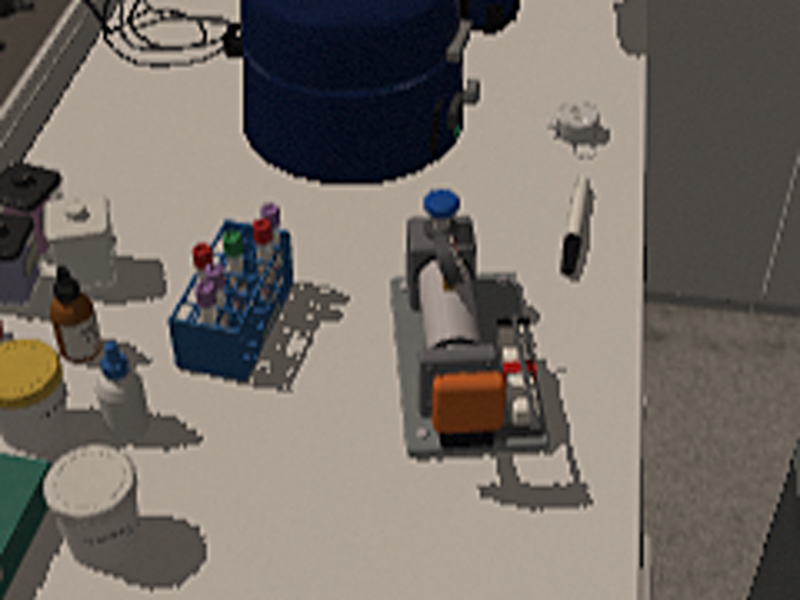

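```bash
cat > h.py <<'E'
from plant import *
import cv2,numpy as np
from scipy.spatial.transform import Rotation as Rt
HSV={"orange":((5,150,80),(18,255,255)),"blue":((105,150,80),(125,255,255)),"red":((172,150,70),(180,255,255))}
def blob(im,col,near,r):
    h=cv2.cvtColor(cv2.GaussianBlur(im,(3,3),0),cv2.COLOR_BGR2HSV)
    m=cv2.inRange(h,*HSV[col])
    if col=="red": m|=cv2.inRange(h,(0,150,70),(4,255,255))
    k=np.zeros_like(m); cv2.circle(k,tuple(int(round(v)) for v in near),int(r),255,-1); m&=k
    M=cv2.moments(m,True); return (np.array([M["m10"],M["m01"]])/max(M["m00"],1)),M["m00"],m
def P(m): return m["K"]@np.c_[m["R"],m["t"]]
def proj(m,X):
    x=P(m)@np.r_[X,1]; return x[:2]/x[2]
def tri(m1,u1,m2,u2):
    X=cv2.triangulatePoints(P(m1),P(m2),np.float64(u1).reshape(2,1),np.float64(u2).reshape(2,1)); X=(X[:3]/X[3]).ravel()
    return X,np.linalg.norm(proj(m1,X)-u1),np.linalg.norm(proj(m2,X)-u2)
def onplane(m,u,z):
    d=m["R"].T@np.linalg.inv(m["K"])@np.r_[u,1]; c=-m["R"].T@m["t"]; return c+d*(z-c[2])/d[2]
E
python3 - <<'E'
from h import *
A=cv2.imread("pics/scene0.png");B=cv2.imread("pics/side0.png")
ma,mb=camera_model("scene"),camera_model("side")
for c,a,b,r in [("orange",(208,195),(280.4,230.6),14),("blue",(265.4,198.6),(272.6,170),8),("red",(226.4,221.1),(295.4,220.4),8)]:
    ua,na,_=blob(A,c,a,r);ub,nb,_=blob(B,c,b,r)
    print(c,ua,na,ub,nb,tri(ma,ua,mb,ub))
print(onplane(ma,(193.7,167.3),0.03),onplane(ma,(330.7,271.2),0.02),onplane(ma,(281,260),0.01),onplane(mb,(313,150),0.02),onplane(mb,(310,177.6),0.01),onplane(mb,(175.5,233),0.05),onplane(mb,(168,260),0.05),onplane(mb,(169,314),0.02))
E
```

```text
orange [207.19277108 194.3253012 ] 83.0 [279.8483965  229.47521866] 343.0 (array([0.44437212, 0.23409435, 0.09276228]), np.float64(0.22236966179963386), np.float64(0.297203681534017))
blue [265.08571429 197.97142857] 35.0 [271.64444444 170.31111111] 45.0 (array([0.49063803, 0.0408058 , 0.11560542]), np.float64(0.3669680344222446), np.float64(0.41023013914674217))
red [226.33333333 218.33333333] 3.0 [294.72727273 220.04545455] 22.0 (array([0.41528054, 0.14628843, 0.0415404 ]), np.float64(0.9121136867499592), np.float64(1.0829498755237705))
[0.63134166 0.43428039 0.03      ] [ 0.38682708 -0.22781401  0.02      ] [ 0.36580098 -0.07999363  0.01      ] [ 0.37926802 -0.20089295  0.02      ] [ 0.38147221 -0.06832594  0.01      ] [0.70805444 0.24790493 0.05      ] [0.69907605 0.33203828 0.05      ] [0.66127942 0.45008174 0.02      ]
```

The scene view shows the orange handle at (207,194), the blue plunger at (265,198) and the red band at about (226,221). In the side view they are at (280,229), (272,170) and (295,220). The triangulated handle to vent distance is 199 mm and the heights are 93 and 116 mm, which agree with the text. The band lies about 42 mm of travel out. Next I'll refine with the wrist camera from two places.

```bash
cat >> h.py <<'E'
def quat(ex,s):
    y=s*np.r_[ex,0]; z=np.r_[0,0,-1.]; return Rt.from_matrix(np.c_[np.cross(y,z),y,z])
def best(ex):
    r0=Rt.from_quat(read_tool_rot()); return min((quat(ex,s) for s in (1,-1)),key=lambda r:(r0.inv()*r).magnitude()).as_quat()
E
python3 - <<'E'
from h import *
ex=np.array([.0463,-.1933]);ex/=np.linalg.norm(ex)
q=best(ex);print(q)
for i,p in enumerate([(.455,.17,.32),(.465,.08,.32)]):
    (goto if i==0 else move_straight)(p,q); wait(.2)
    m=camera_model("wrist"); im=get_image("wrist"); cv2.imwrite(f"pics/w{i}.png",im)
    np.savez(f"w{i}.npz",**m)
    for n,X in [("handle",(.444,.234,.093)),("vent",(.4906,.0408,.1156)),("band",(.4153,.1463,.0415))]: print(n,proj(m,X).round(1))
print(read_t(),read_tool_pos(),read_qpos().round(2) if hasattr(read_qpos(),'round') else read_qpos())
cv2.imwrite("pics/ww.png",cv2.resize(np.hstack([cv2.imread("pics/w0.png"),cv2.imread("pics/w1.png")]),(800,300),interpolation=cv2.INTER_AREA))
E
```

```text
[-0.11727694  0.99309925  0.          0.        ]
handle [307.7 164.9]
vent [145.3 168.7]
band [247.  123.4]
handle [376.7 173.5]
vent [220.1 177.7]
band [310.6 131.6]
4.2667 [0.46488937 0.08093868 0.31987322] [-0.72  0.01  0.49  1.63 -0.    1.51  1.57]
```

View pics/ww.png

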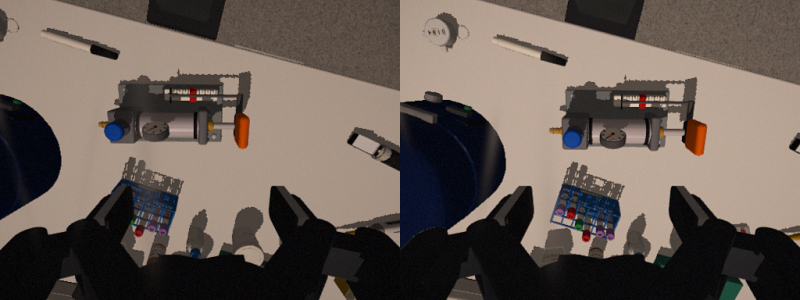

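The wrist views show the vent at about (145,168) and (220,178), the handle at (310,168) and (378,176), and the band at (247,123) and (310,128), all close to the projections. Now the refined fit.

```bash
python3 - <<'E'
from h import *
from scipy.optimize import least_squares
ms=[camera_model("scene"),camera_model("side"),dict(np.load("w0.npz")),dict(np.load("w1.npz"))]
ims=[cv2.imread(f"pics/{n}.png") for n in ("scene0","side0","w0","w1")]
G={"orange":(.444,.234,.093),"blue":(.4906,.0408,.1156),"red":(.4153,.1463,.0415)}
zs={"orange":.096,"blue":.12,"red":.038}; o={}
for c,X in G.items():
    us=[]
    for i,(m,im) in enumerate(zip(ms,ims)):
        r={"orange":(14,22,28,28),"blue":(8,10,22,22),"red":(8,8,14,14)}[c][i]
        u,n,_=blob(im,c,proj(m,X),r); us.append(u)
        if i>1: print(c,i,u.round(1),n,onplane(m,u,zs[c]).round(4))
    w=[.3,.5,1,1] if c!="red" else [0,.5,1,1]
    s=least_squares(lambda X:np.concatenate([wi*(proj(m,X)-u) for wi,m,u in zip(w,ms,us)]),X)
    o[c]=s.x; print(c,s.x.round(4),s.fun.round(2))
    X2=tri(ms[2],us[2],ms[3],us[3]); print(" wrist pair",X2[0].round(4))
ex=(o["blue"]-o["orange"])[:2]; L=np.linalg.norm(ex); ex/=L; ey=np.array([-ex[1],ex[0]])
d=(o["red"]-o["orange"])[:2]; print("L",L,ex,"travel",.120-d@ex,"lat",d@ey)
d=(o["blue"]-o["red"])[:2]; print("travel from vent:",120-(200-1e3*d@ex))
big=cv2.resize(ims[2][95:215,115:345],(800,417),interpolation=cv2.INTER_CUBIC); cv2.imwrite("pics/z.png",big)
E
```

```text
orange 2 [309.8 168.7] 619.0 [0.4476 0.2373 0.096 ]
orange 3 [378.7 176.3] 905.0 [0.4465 0.2364 0.096 ]
orange [0.4471 0.2371 0.0952] [-0.05 -0.42 -0.53  0.18 -0.15 -0.55  0.12  0.39]
 wrist pair [0.4475 0.2378 0.0932]
blue 2 [144.9 169.2] 380.0 [0.49   0.0418 0.12  ]
blue 3 [219.9 177.9] 393.0 [0.4897 0.041  0.12  ]
blue [0.4909 0.0407 0.1165] [-0.03  0.25 -0.17 -0.29  0.08 -0.17 -0.04  0.15]
 wrist pair [0.4908 0.0408 0.1169]
red 2 [246.6 122.2] 109.0 [0.414  0.1454 0.038 ]
red 3 [310. 130.] 125.0 [0.4135 0.1455 0.038 ]
red [0.4138 0.1454 0.0383] [-0.    0.   -0.12 -0.05  0.06 -0.18 -0.05  0.15]
 wrist pair [0.4138 0.1453 0.0387]
L 0.2011734092452193 [ 0.21747502 -0.97606589] travel 0.03773486832421433 lat -0.05249835492916914
travel from vent: 38.90827756943362
```

View pics/z.png

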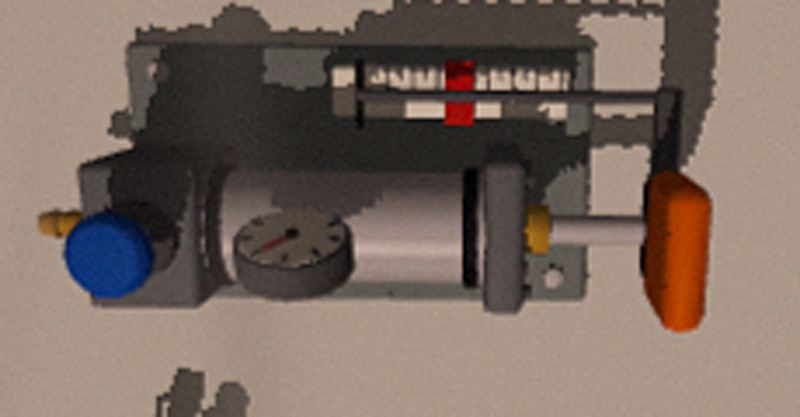

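The close-up shows the pointer at crop (361,95) and the band at (459,93). That is about 38 mm of travel, in agreement with the fit. Now I press the vent.

```bash
python3 - <<'E'
from h import *
q=best(np.array([.2175,-.9761]))
print("yaw q",q)
grip(0,40)
move_straight((.4903,.0412,.14),q,velocity=.2); wait(.2)
f0=read_wrist_force(); print("F0",f0)
hit=move_straight((.4903,.0412,.101),None,velocity=.025,threshold=14)
wait(.25); print(hit,read_tool_pos(),read_wrist_force())
im=get_image("side"); cv2.imwrite("pics/side1.png",im)
print(read_t())
E
```

```text
yaw q [-0.10940247  0.99399753  0.          0.        ]
F0 [-0.98763257  0.49181145 -0.56187918]
True [0.49035994 0.04123788 0.10611781] [-3.20853417  0.17523452  8.49042725]
7.8583
```

```bash
python3 - <<'E'
from h import *
print(move_straight((.4903,.0412,.103),None,velocity=.02,threshold=15)); wait(.2)
print(read_tool_pos(),read_wrist_force())
move_straight((.4903,.0412,.2),None,velocity=.12); wait(.1)
ex=np.array([.2175,-.9761]); 
h=np.array([.4471,.2371])
grip(.05)
move_straight((*h,.2),None,velocity=.2); wait(.2)
m=camera_model("wrist"); im=get_image("wrist"); cv2.imwrite("pics/w2.png",im)
u,n,_=blob(im,"orange",proj(m,(*h,.096)),40); print(u,n,proj(m,(*h,.096)),onplane(m,u,.1))
sd=get_image("side"); cv2.imwrite("pics/side2.png",sd)
cv2.imwrite("pics/c2.png",np.hstack([cv2.resize(im,(400,300)),cv2.resize(sd[140:260,220:380],(400,300))]))
print(read_t(),read_tool_pos())
E
```

```text
True
[0.49044892 0.04123737 0.1060058 ] [-5.48095667  0.53993014 14.24688695]
[257.31705069 189.4       ] 1085.0 [258.62751006 187.87848446] [0.44755918 0.23602281 0.1       ]
11.2917 [0.44734949 0.23649403 0.20007909]
```

View pics/c2.png

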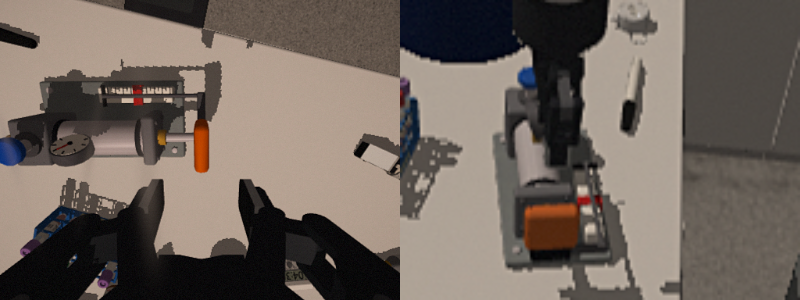

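The force rose at once with no further travel, so the plunger reached its stop. The views show it up again (side crop (528,75)) and the handle between the open fingers' line. Now I grasp and draw.

```bash
python3 - <<'E'
from h import *
ex=np.array([.2175,-.9761,0]); h=np.array([.4474,.2364])
move_straight((*h,.081),None,velocity=.1,threshold=12); wait(.1)
print(read_tool_pos(),read_wrist_force())
grip(0,50); wait(.2)
p=np.array(read_tool_pos()); print(p,read_gripper_width(),read_gripper_force(),read_wrist_force())
print(move_straight(p-.038*ex,None,velocity=.04)); wait(.3)
p2=np.array(read_tool_pos()); print(p2,(p-p2)@ex,read_gripper_force(),read_wrist_force())
ims=[]
for c in ("scene","side","wrist"):
    m=camera_model(c); np.savez(f"{c}3.npz",**m); im=get_image(c); cv2.imwrite(f"pics/{c}3.png",im); ims.append(im)
    u=proj(m,(.4138,.1454,.038)); print(c,u,blob(im,"red",u,15)[:2])
def crop(m,c,s,z):
    u=proj(camera_model(c),(.4138,.1454,.038)); x,y=int(u[0]),int(u[1]); k=m[max(0,y-s*3//4):y+s*3//4,max(0,x-s):x+s]; return cv2.resize(k,(400,300),interpolation=cv2.INTER_CUBIC)
cv2.imwrite("pics/c3.png",np.vstack([np.hstack([crop(ims[0],"scene",32,0),crop(ims[1],"side",32,0)]),np.hstack([crop(ims[2],"wrist",60,0),cv2.resize(ims[2],(400,300))])]))
print(read_t())
E
```

```text
[0.44778954 0.236642   0.08161158] [ 0.35769944 -0.9272705   0.25685168]
[0.44749117 0.23650143 0.08127883] 0.015583027164957769 49.656227231025696 [-1.42465952 -0.63813143  6.82967758]
False
[0.43942104 0.27162222 0.08125457] 0.03603664956827659 50.29581427574158 [-2.24433889 -7.53678479  7.1427888 ]
scene [225.67066553 220.06623369] (array([0., 0.]), 0.0)
side [294.47028531 220.01326905] (array([296.52941176, 219.70588235]), 17.0)
wrist [ 68.93540833 134.31581562] (array([ 67.08918919, 133.81621622]), 370.0)
14.8833
```

View pics/c3.png

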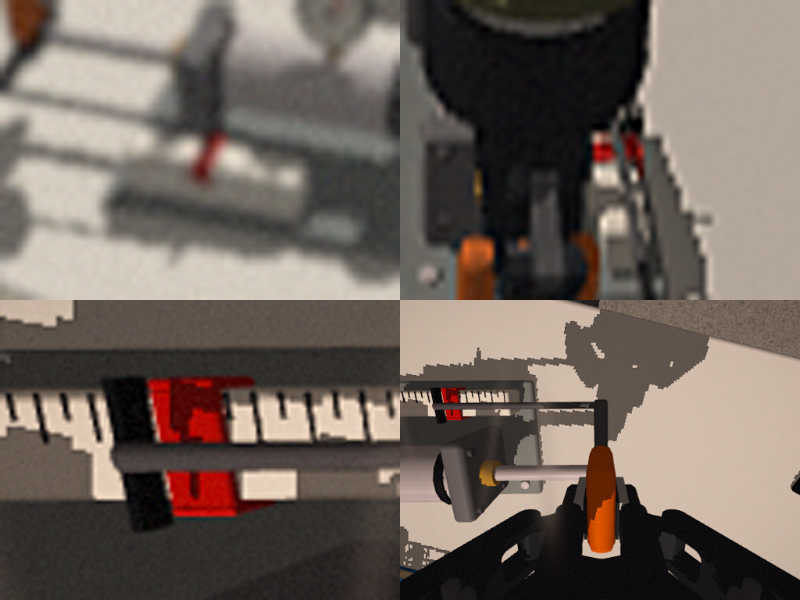

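The wrist view shows the pointer's lower (right) edge at crop (157,452) to the left of the band at (200,450). Perspective plays a part, because the pointer is 6 mm higher, so I'll convert both with the calibration.

```bash
python3 - <<'E'
from h import *
m=dict(np.load("wrist3.npz")); ex=np.array([.2175,-.9761,0]); ey=np.array([.9761,.2175,0])
u0=proj(m,(.4138,.1454,.038)); x0,y0=int(u0[0])-60,int(u0[1])-45
px=lambda cx,cy:np.array([x0+(cx+.5)/400*120-.5,y0+(cy-300+.5)/300*90-.5])
pt=onplane(m,px(157,452),.044)
im=cv2.imread("pics/wrist3.png"); uc,n,mk=blob(im,"red",u0,16)
bd=onplane(m,px(196,450),.038)
print("ptr",pt,"band",bd,"diff",(pt-bd)@ex,(pt-bd)@ey,"vs fit band",(pt-np.r_[.4138,.1454,.038])@ex)
for cx,cy in [(148,380),(222,380),(168,512),(238,512)]: 
    X=onplane(m,px(cx,cy),.038);print("band corner",(X-[.4138,.1454,.038])@ex,(X-[.4138,.1454,.038])@ey)
for cx,cy in [(143,378),(172,525)]:
    X=onplane(m,px(cx,cy),.044);print("fin end",(X-[.4138,.1454,.038])@ex,(X-[.4138,.1454,.038])@ey)
print("cam",-m["R"].T@m["t"])
E
```

```text
ptr [0.41422124 0.14061266 0.044     ] band [0.41371866 0.14387058 0.038     ] diff 0.0032893650434819128 -0.00021802555191656367 vs fit band 0.004764543608927035
band corner 0.007980121251490557 -0.013091250923209669
band corner -0.005585975442370035 -0.013070593127099982
band corner 0.00890893461440246 0.011217986372774056
band corner -0.00440437507770867 0.011238668754962567
fin end 0.004756682393253079 -0.013591442906667547
fin end 0.00455293798757816 0.012691670982052396
cam [0.37078279 0.25608839 0.22406157]
```

The pointer is about 3–4 mm short of the band's middle, and the dead reckoning gives 2–3 mm. I draw 3 mm more and check.

```bash
python3 - <<'E'
from h import *
ex=np.array([.2175,-.9761,0]); p=np.array([.44749,.2365,.08128])
move_straight(p-.0413*ex,None,velocity=.02); wait(.5)
p2=np.array(read_tool_pos()); print(p2,(p-p2)@ex,read_gripper_force(),read_wrist_force(),read_t())
m=camera_model("wrist"); np.savez("wrist4.npz",**m); im=get_image("wrist"); cv2.imwrite("pics/wrist4.png",im)
u=proj(m,(.4138,.1454,.038)); x,y=int(u[0]),int(u[1]); x=max(x,40);print(x-40,y-30)
cv2.imwrite("pics/c4.png",cv2.resize(im[y-30:y+30,x-40:x+40],(800,600),interpolation=cv2.INTER_CUBIC))
E
```

```text
[0.4386963  0.27475536 0.08126365] 0.039253689262276875 50.30636787414551 [-2.79587256 -7.1684203   7.89529265] 15.7
23 104
```

View pics/c4.png

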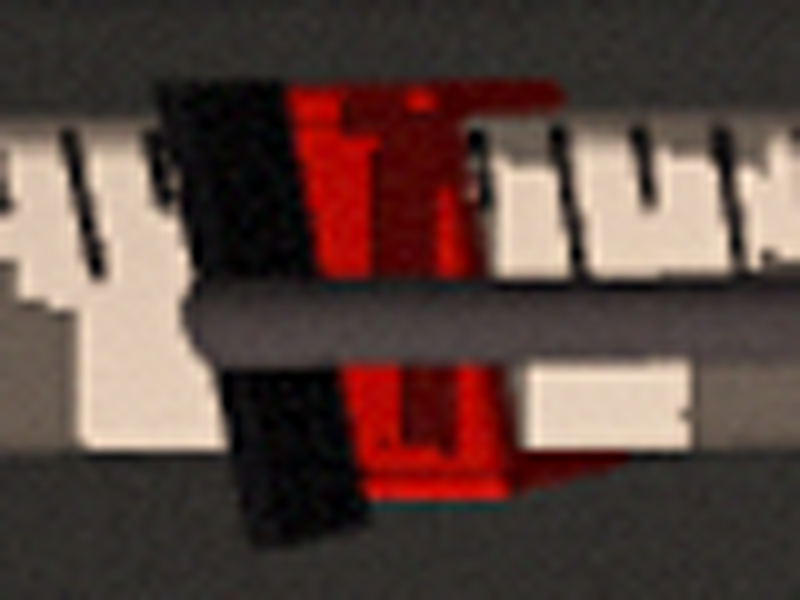

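The close-up shows the fin's lower edge through crop (328,305) and the band's far edge through about (485,305), with the pointer now over the band.

```bash
python3 - <<'E'
from h import *
m=dict(np.load("wrist4.npz")); ex=np.array([.2175,-.9761,0]); b=np.array([.4138,.1454,.038])
px=lambda cx,cy:np.array([23+(cx+.5)/10-.5,104+(cy+.5)/10-.5])
s=lambda cx,cy,z:(onplane(m,px(cx,cy),z)-b)@ex*1e3
print("ptr",s(328,305,.044)+1,"band right",s(480,305,.038),s(495,305,.038),"fin left top?",s(200,305,.044))
E
```

```text
ptr 2.205424664823745 band right -4.21047513991285 -5.1455059936741145 fin left top? 8.92693346783739
```

The pointer is within about 1 mm of the band's middle, by the image and by dead reckoning alike, and the handle is held at 50 N. Handing in.

```bash
python3 -c "
from plant import *
print(read_tool_pos(),read_t()); print(close_job())"
```

```text
[0.43875811 0.2747374  0.08129903] 15.75
the job is handed in; nothing more can be done
None
```

The job is handed in at 15.75 s: the vent plunger was pressed to its stop and came back up, and the gripper holds the handle (about 50 N) drawn out 39 mm, with the pointer measured within about 1 mm of the red band's middle; no verdict was returned.

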